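# Set the pull-to-unlock timer knob and switch on under its guard

### The arm

A 6-joint arm with a two-finger parallel gripper is mounted at the origin on the work surface. World frame = base frame: x ahead of the robot, y to its left, z up, the work surface at z = 0. Lengths are in m, angles in rad, forces in N, time in s.
With the tool pointing down it reaches from about 0.425 to 0.95 m from the base axis. Payload 3.5 kg.
Tool frame: the origin (TCP) lies on the centre line of the jaws, within the pads' length; the fingertips stand 14 mm ahead of it and the grasp point (between the pads) lies 5 mm behind it; z points along the fingers, y is the line along which they close (so a half turn about z gives the same grasp; the last joint's range is limited). The gripper opens to 85 mm and grips with 20 to 120 N. Pads are 22 mm wide; open, the fingers measure 114 mm over their backs; the gripper's body (76 mm by 85 mm) begins 54 mm behind the grasp point. The pads swing forward as they close: fully open they stand 13 mm farther back than shut.
Start: joints at [1.021, 0.286, 1.577, -0, 1.279, -0.15], TCP at [0.263, 0.622, 0.245] pointing down, gripper open.
Joint ranges: [-2.77, 2.77], [-0.9, 2.22], [0.21, 2.48], [-1.53, 4.67], [0.24, 2.81], [-2.84, 2.84]. Speed limits (rad/s): [2.79, 2.79, 3.14, 3.14, 3.14, 3.14].

### API

Orientations are given as a unit quaternion [x, y, z, w].
In Python, from workcell import ctrl, read_camera, camera_model, workorder gives the robot as it stands. The module is installed in compiled form; this text tells all that it offers.
- The arm moves only by the tool drive_tool, never from a script. Its argument "steps" is a list of rows, each a list of 7 numbers: the opening, from -1 (shut) to 1 (fully open), then the shift along the tool's x, y, z scaled (see below), then the turn, a rotation vector about the tool's x, y, z scaled (see below). A call has 1 to 5 rows; each row shifts and turns the commanded pose from where the row before left it, along the tool's axes as they then stand; what a row does not reach is not made up. The controller multiplies each number of a shift by 50 mm and each number of a turn by 5 degrees. A row lasts 1/10 s, in which the tool goes at most 50 mm and 8.59 degrees, less where a joint would pass 70% of its speed; a pose out of reach is approached as far as the arm can. A call with a number of a shift or a turn outside -1 to 1 is refused whole. A call with a gripper value outside its range is refused whole. The fingers move at their own pace and stop on an object; "force" is the grip in N (left out, the last holds). Time passes only in rows, so rows that do not move let the fingers close. It gives the time, the measured TCP pose, the force, the opening and the grip force at its end, in the units of the state.
- ctrl.read_state(): the state, without advancing time (a new reading comes with each control period).
- read_camera(name): name is "scene" or "top" or "wrist"; returns the picture (480x640x3 uint8, blue, green, red); there is no depth.
- camera_model(name): a dict with "intrinsics" (3x3 intrinsics, pixels), "view" (4x4, takes a point from world to camera coordinates). Camera axes: x right, y down, z forward; pixel columns grow to the right and rows downward; lengths in m; the calibration is good to about 2 mm. A picture is of the moment at which its call begins: read the wrist's pose just before it. camera_model takes no time and is no camera call; for the wrist camera it gives the pose at the moment of the call.
- workorder.job_done(): hands the job in; it is judged then, once.
The state is a dict: "clock": time; "joint_pos": joint angles; "joint_velocities": joint speeds; "joint_efforts": joint torques, N m; "eef_pos": TCP position; "eef_rot": TCP orientation; "contact_force": force on the tool from outside, world axes, zero at the start; "moment": the same for the moment, N m; "gripper_width": finger opening in m; "grasp_force": force on a finger pad.
Only numpy, scipy, OpenCV 4.12 (cv2) and the standard library are available. Lean on these libraries where they do the work, as an engineer would, in place of code of your own. Each camera call takes 0.05 s, during which the arm holds its last target. There are 200 camera calls.

### The job

Start the clothes-airer controller on the pantry shelf: first pull its timer knob up to unlock it, turn it clockwise until its pointer lines up with the small steel marker tab on the dial, and push it fully back in. Then lift the hinged guard, flip the toggle switch beneath it over to its other side, and lower the guard fully shut again. Do not shift the marker tab, and leave the bottle, tin, scoop and spoon rest where they stand.

Things in the scene. Friction and masses are not known exactly. Their poses are not given: they have to be found in the camera images.
- control_box: Fixed white controller box, 150 (x) by 280 (y) by 50 mm high, standing on the shelf. Origin: centre of its underside; its x points from the front to the back, y to the left along the box, z up. All offsets below are in this frame. The timer knob's axis is vertical at (0, 75), the switch under its guard at (0, -70) mm.
- knob_grip (a point): On the knob's turning axis, mid-height of its grip bar, 78 mm above the shelf when in. Black knob: a skirt disc 56 mm across, its top 12 mm below this point, on a grey plinth 68 mm across and 10 mm high; on the skirt an upright bar 12 mm thick, 44 mm long, its top 12 mm above this point. Turns with the knob: x along the bar to the pointer, y across the bar (grip the bar across y, from above).
- pointer_tip (a point): Tip of the knob's pointer, a low narrow nose on one end of the bar, 32 mm from the knob's axis and 8 mm lower than knob_grip. x points outward along the pointer. There is a thin white line on top of the bar towards it.
- marker_tip (a point): Inner point of the steel marker tab, 36 mm from the knob's axis and 9 mm above the box top; the tab is 10 mm wide, reaches outward to 50 mm from the axis and up to 12 mm above the box top. x points outward from the knob's axis through the tab. The tab can slide round the dial if pushed; leave it.
- timer_pull (a joint): How far the knob is pulled up, m: 0 fully in, 0.012 fully out. Friction holds it where it is left; it takes 2 to 4 N to pull or push.
- timer_turn (a joint): Knob angle, rad: 0 with the pointer straight to the back of the box (+x), growing clockwise seen from above, range -0.08 to 1.9. Starts at about 0 and locked there; it can turn only when pulled up by more than 6 mm, and then stays where it is left (0.05 N m friction). It can be pushed back in at any angle above 0.5.
- marker (a joint): Angle of the marker tab, rad, on the same scale as timer_turn: the pointer lines up with it when the two are equal. Between 0.6 and 1.35.
- guard_hinge (a point): Middle of the guard's hinge line, which runs along the box's y axis, at the back of the switch, (36, -70) mm in the box frame and 34 mm above the box top. A fixed upright wall 8 mm thick and 34 mm high carries it, its front face 5 mm behind the hinge line.
- guard_tab (a point): Middle of the lifting tab on the guard's front edge, 80 mm from the hinge line, level with it when shut. Tab: 14 mm wide (along y), 6 mm thick, from 62 to 97 mm from the hinge; pinched at its sides it swivels in the grip. The guard is a grey hood 64 mm wide: a 4 mm top plate from the hinge to 62 mm in front of it, with 30 mm deep skirts below at the sides and front.
- guard (a joint): Guard angle, rad: 0 shut, growing as its front edge lifts and swings over to the back; stop at 2.0. A stiff hinge: it stays at any angle (0.05 N m friction). Near the stop it leans back, clear of a hand at the switch; upright it is in the way.
- toggle_tip (a point): Tip of the toggle lever, a steel stick 8 mm thick that stands 27 mm long on the box top at (0, -70) mm, under the guard.
- toggle (a joint): Toggle angle, rad: 0 at the start, leaning 0.4 rad to the knob's side (+y of the box); 0.8 fully flipped, leaning 0.4 rad to the other side (-y). Stays where it is left; about 1.5 N at its tip moves it.
- bottle: Green glass bottle with a twist cap, 66 mm across, 200 mm high, standing behind the box. Origin: centre of its underside. Bystander.
- peg_tin: Stainless steel tin of wooden pegs, 84 mm across, 80 mm high, to the right (-y) of the box. Origin: centre of its underside. Bystander.
- scoop: White plastic laundry scoop, a cup 64 mm across and 50 mm high with a 90 mm handle along its x, to the left (+y) of the box. Origin: centre of the cup's underside. Bystander.
- spoon_rest: White ceramic spoon rest, a 90 mm shallow dish with a flat handle along its x, 14 mm high, behind the box. Origin: centre of the dish's underside. Bystander.

How it is judged:
On the way, in this order (a step that is already met when the one before it is completed fails the run):
1. the knob is pulled up at least 7 mm (value of joint timer_pull above 0.007 m), for 0.1 s.
2. pulled out, the knob is turned clockwise by more than 0.4 rad (value of joint timer_pull above 0.007 m and value of joint timer_turn above 0.4 rad), for 0.1 s.
3. the knob is pushed in to within 2 mm, its pointer within 0.12 rad of the marker (value of joint timer_pull below 0.002 m and angle between the x axis of pointer_tip and the x axis of marker_tip, either way round below 0.12 rad and value of joint timer_turn above 0.4 rad), for 0.2 s.
4. the guard is lifted by more than 1.0 rad with the switch not yet flipped (value of joint guard above 1 rad and value of joint toggle below 0.3 rad), for 0.1 s.
5. the toggle is flipped to its other side (above 0.65 of 0.8 rad) with the guard up (value of joint toggle above 0.65 rad and value of joint guard above 0.8 rad), for 0.1 s.
6. the guard is shut again, within 0.08 rad (value of joint guard below 0.08 rad and value of joint toggle above 0.65 rad), for 0.2 s.
At the end, for the whole second after the job is handed in: Knob in to within 2 mm with its pointer within 0.12 rad of the marker, the marker within 4 mm of where it was, the toggle flipped (above 0.65 of 0.8 rad), the guard shut to within 0.08 rad, the bystanders at rest (all of step 3 and all of step 6 and distance of marker_tip from where it was at the start of the episode below 0.004 m and linear speed of each of bottle, peg_tin, scoop, spoon_rest below 0.02 m/s); the robot touches nothing.
It fails at once if the marker tab is shifted by more than 4 mm (distance of marker_tip from where it was at the start of the episode above 0.004 m).
It fails at once if the green glass bottle is moved by more than 20 mm or tipped (distance of bottle from where it was at the start of the episode above 0.02 m or angle between bottle's own z axis and vertical above 0.4 rad).
It fails at once if the peg tin is moved by more than 20 mm or tipped (distance of peg_tin from where it was at the start of the episode above 0.02 m or angle between peg_tin's own z axis and vertical above 0.4 rad).
It fails at once if the laundry scoop is moved by more than 20 mm or tipped (distance of scoop from where it was at the start of the episode above 0.02 m or angle between scoop's own z axis and vertical above 0.4 rad).
It fails at once if the spoon rest is moved by more than 20 mm or tipped (distance of spoon_rest from where it was at the start of the episode above 0.02 m or angle between spoon_rest's own z axis and vertical above 0.4 rad).
It also fails if it takes over 64 s, if anything falls off the work surface, if the arm or the gripper's body presses on something with over 40 N, if the wrist force passes 120 N, or if a joint passes its speed limit or range.

## Working session

There is one attempt and no reset: what is moved stays moved. The work goes in short steps, Python scripts to look and compute and a tool call to move; the robot and the scene stay as the last step left them, time stands still between calls to the robot, and variables do not carry over. Pictures are saved under pics/ and viewed, at most 10 in all, crops included, and the job is handed in when it is done.

Besides the shell and the picture viewer there is one more tool, called after "Call:" by a JSON object that holds its "method" and its "body", one argument or row to a line. drive_tool: Moves the arm, as the interface text tells. Shifts and turns lie within -1 to 1; 1 stands for 50 mm of shift or 5 degrees of turn. Its arguments: {"type":"object","properties":{"steps":{"type":"array","items":{"type":"array","items":{"type":"number","minimum":-1,"maximum":1}}},"force":{"type":"number"}},"required":["steps"]}

```bash
mkdir -p pics; python3 - <<'E'
from workcell import ctrl, read_camera, camera_model
import cv2,numpy as np
s=ctrl.read_state();print(s['clock'],s['eef_pos'],s['eef_rot'])
for n in('scene','top'):
    im=read_camera(n);cv2.imwrite(f'pics/{n}0.png',im);m=camera_model(n);print(n,np.round(m['intrinsics'],1).tolist(),np.round(m['view'],4).tolist())
E
```

```text
0.0 [0.26237706 0.62123573 0.24393648] [ 1.98560013e-01  9.80088017e-01 -1.11143270e-03 -4.04988274e-04]
scene [[438.1, 0.0, 320.4], [0.0, 438.1, 241.5], [0.0, 0.0, 1.0]] [[-0.0921, 0.9956, 0.0194, 0.008], [0.6934, 0.0781, -0.7163, -0.4], [-0.7147, -0.0525, -0.6975, 1.3766], [0.0, 0.0, 0.0, 1.0]]
top [[576.7, 0.0, 314.5], [0.0, 576.7, 243.0], [0.0, 0.0, 1.0]] [[0.0019, -0.9995, 0.0302, 0.0345], [-0.9833, -0.0074, -0.1821, 0.6577], [0.1822, -0.0294, -0.9828, 0.9409], [0.0, 0.0, 0.0, 1.0]]
```

View pics/top0.png

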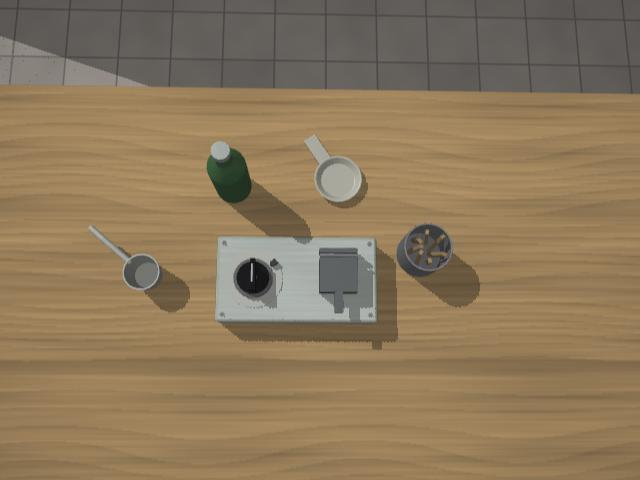

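View pics/scene0.png

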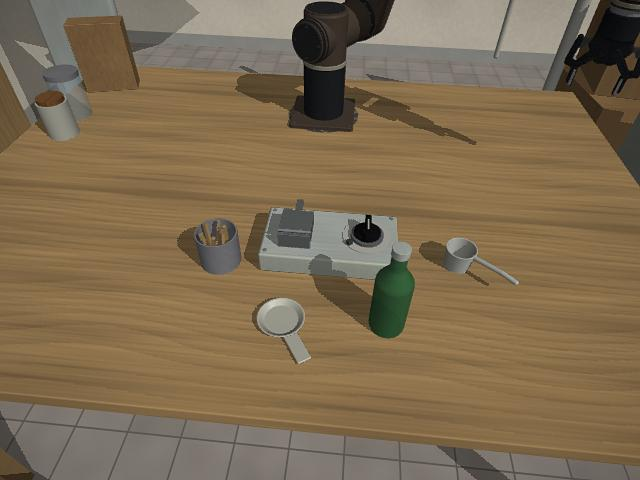

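The top view shows the box with corners near (217,238) and (376,321), the knob at (253,277) with its line towards the back, the marker at (274,263), and the guard at (338,273) with its tab at (339,302). The scene view agrees: the bottle stands behind the knob and the tin is to the right.

```bash
cat > h.py <<'E'
import numpy as np,cv2
from workcell import ctrl,read_camera,camera_model
def ray(m,uv,z):
    K,V=np.array(m['intrinsics']),np.array(m['view']);R,t=V[:3,:3],V[:3,3]
    c=-R.T@t;d=(R.T@np.linalg.inv(K)@np.c_[np.atleast_2d(uv),np.ones(len(np.atleast_2d(uv)))].T).T
    return c+d*((z-c[2])/d[:,2])[:,None]
def proj(m,p):
    K,V=np.array(m['intrinsics']),np.array(m['view']);q=K@(V[:3,:3]@np.array(p)+V[:3,3]);return q[:2]/q[2]
E
python3 - <<'E'
from h import *
im=cv2.imread('pics/top0.png');m=camera_model('top')
V=m['view'];print('cam',-V[:3,:3].T@V[:3,3])
hsv=cv2.cvtColor(im,cv2.COLOR_BGR2HSV)
mk=((hsv[...,1]<60)&(hsv[...,2]>140)).astype(np.uint8)
mk[:225]=0;mk[335:]=0;mk[:,:200]=0;mk[:,395:]=0
c=max(cv2.findContours(mk,0,2)[0],key=cv2.contourArea)
h=cv2.convexHull(c)[:,0].astype(float)
w=ray(m,h,.05)[:,:2];r=cv2.minAreaRect((w*1000).astype(np.float32));print(r,cv2.boxPoints(r))
print('marker',ray(m,[274,263],.061),'knob',ray(m,[[253,260],[252.5,290]],.09),'tab',ray(m,[[339,311]],.087))
p=np.hstack([cv2.resize(im[225:330,210:310],None,fx=4,fy=4,interpolation=2),cv2.resize(im[225:330,295:385],None,fx=4,fy=4,interpolation=2)])
cv2.imwrite('pics/c1.png',p)
E
```

```text
cam [0.47522843 0.06696684 1.04344318]
((598.149658203125, 70.1755142211914), (274.6204833984375, 145.78607177734375), 89.91963195800781) [[525.0641  -67.03234]
 [670.85    -67.23684]
 [671.2352  207.38336]
 [525.44934 207.58786]]
marker [[0.62188778 0.10721523 0.061     ]] knob [[0.6223893  0.14106451 0.09      ]
 [0.57226355 0.14082122 0.09      ]] tab [[ 0.53849315 -0.00233216  0.087     ]]
```

View pics/c1.png

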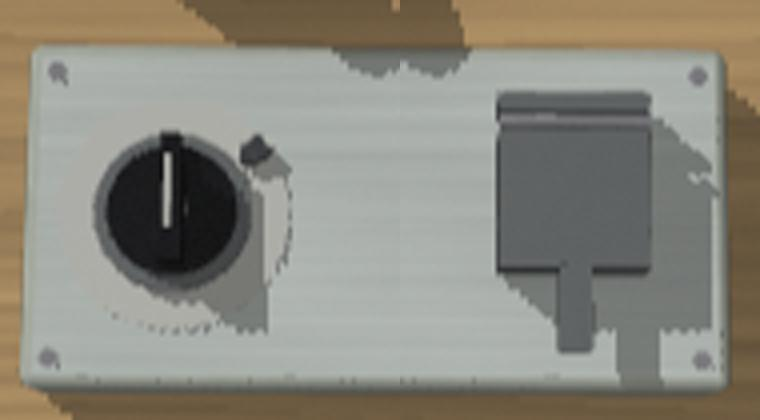

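The box is at about (0.598, 0.069) with no yaw, which puts the knob at about (0.598, 0.143). The marker is at about (0.622, 0.107), a 43 mm radius, so its angle is about 0.98 rad. I'll move over the knob next and refine with the wrist camera.

Call:
{"method": "drive_tool", "body": {
  "steps": [
    [1,0,0,0,0,0,-0.92],
    [1,0,0,0,0,0,-0.92],
    [1,0,0,0,0,0,-0.92],
    [1,0,0,0,0,0,-0.92],
    [1,0,0,0,0,0,-0.9]
  ]
}}

```text
clock: 0.6
eef_pos: [0.2625, 0.6214, 0.2444]
eef_rot: [-0.002, 1.0, -0.001, -0.0]
contact_force: [-1.0, -1.2, -0.3]
gripper_width: 0.0857
grasp_force: 0.0
```

Call:
{"method": "drive_tool", "body": {
  "steps": [
    [1,-0.5,-0.7,0,0,0,0],
    [1,-0.6,-0.9,0,0,0,0],
    [1,-0.6,-0.9,0,0,0,0],
    [1,-0.6,-0.9,0,0,0,0],
    [1,-0.6,-0.9,0,0,0,0]
  ]
}}

```text
clock: 1.1
eef_pos: [0.399, 0.4185, 0.2448]
eef_rot: [-0.0, 1.0, -0.0, -0.0]
contact_force: [0.4, 1.1, 0.0]
gripper_width: 0.0854
grasp_force: 0.0
```

Call:
{"method": "drive_tool", "body": {
  "steps": [
    [1,-0.7,-1,0,0,0,0],
    [1,-0.7,-1,0,0,0,0],
    [1,-0.7,-1,0,0,0,0],
    [1,-0.7,-1,0,0,0,0],
    [1,-0.5,-0.7,0,0,0,0]
  ]
}}

```text
clock: 1.6
eef_pos: [0.5391, 0.2192, 0.2449]
eef_rot: [0.001, 1.0, -0.0, -0.0]
contact_force: [0.4, 0.4, -0.1]
gripper_width: 0.0855
grasp_force: 0.0
```

Call:
{"method": "drive_tool", "body": {
  "steps": [
    [1,-0.52,-0.56,0,0,0,0],
    [1,0,0,0.5,0,0,0],
    [1,0,0,0,0,0,0]
  ]
}}

```text
clock: 1.9
eef_pos: [0.5627, 0.1919, 0.2161]
eef_rot: [0.001, 1.0, -0.001, -0.004]
contact_force: [-0.8, -0.1, -0.5]
gripper_width: 0.0851
grasp_force: 0.0
```

```bash
python3 - <<'E'
from h import *
s=ctrl.read_state();m=camera_model('wrist');im=read_camera('wrist');cv2.imwrite('pics/w1.png',im)
np.save('w1.npy',m,allow_pickle=True)
print(s['clock'],s['eef_pos'],s['eef_rot'],s['joint_pos'])
V=m['view'];print('cam',-V[:3,:3].T@V[:3,3])
for p in ([.598,.143,.09],[.598,-.002,.084]):print(proj(m,p))
E
```

```text
1.9 [0.56266489 0.19191481 0.21614873] [ 1.24258987e-03  9.99991374e-01 -5.55310956e-04 -3.92418688e-03] [ 1.58098471e-01  1.40343235e-01  1.80287181e+00  1.59187217e-04
  1.20630280e+00 -1.41026999e+00]
cam [0.49259724 0.1920056  0.34643352]
[256.24017772 278.05644018]
[ 84.9357245  275.72177894]
```

View pics/w1.png

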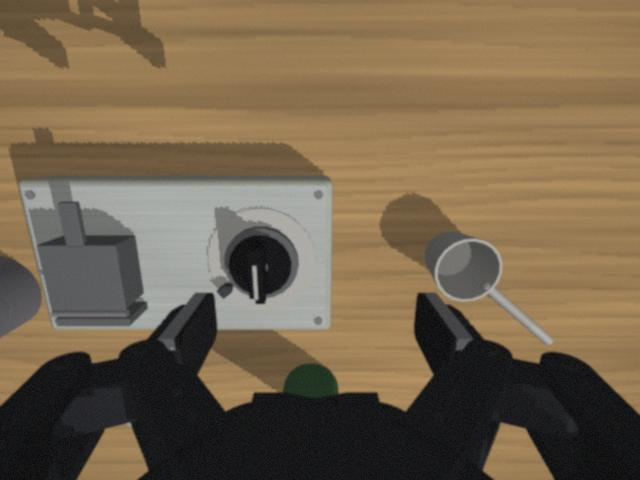

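The wrist view shows the knob's skirt at (260,262), the white line from (254,265) to (258,298), the marker at (225,290), the guard at (92,272) with its tab at (70,222), and the bottle cap at (311,380).

```bash
python3 - <<'E'
from h import *
m=np.load('w1.npy',allow_pickle=True).item();im=cv2.imread('pics/w1.png')
print('corners',ray(m,[[331,180],[22,180],[331,329],[54,329]],.05).round(4).tolist())
g=cv2.cvtColor(im,cv2.COLOR_BGR2GRAY)
def blobs(mask,x0,x1,y0,y1):
    k=np.zeros(g.shape,np.uint8);k[y0:y1,x0:x1]=mask[y0:y1,x0:x1]
    n,l,st,c=cv2.connectedComponentsWithStats(k);i=1+np.argmax(st[1:,4]);return c[i],st[i],np.argwhere(l==i)[:,::-1].astype(np.float32)
c,st,p=blobs(g>110,245,268,255,305);w=ray(m,p,.09);print('line',c,st,w.mean(0),w.min(0),w.max(0))
c,st,p=blobs(g<90,212,234,278,302);print('marker',c,st,ray(m,c,.061))
c,st,p=blobs(g<45,225,305,225,310);e=cv2.minEnclosingCircle(p);print('skirt',c,st,e,ray(m,e[0],.066))
c,st,p=blobs(g<112,40,90,195,240);print('tab',c,st,ray(m,[[60,203],[78,202],[67,236]],.086))
cv2.imwrite('pics/c2.png',cv2.resize(im[190:335,15:310],None,fx=2.6,fy=2.6,interpolation=2))
E
```

```text
corners [[0.5224, 0.2055, 0.05], [0.5216, -0.0656, 0.05], [0.669, 0.2069, 0.05], [0.6683, -0.0685, 0.05]]
line [253.86561265 290.60869565] [245 266  23  39 253] [0.60930041 0.14045802 0.09      ] [0.58746183 0.13237482 0.09      ] [0.62143952 0.15114309 0.09      ]
marker [225.45454545 288.2969697 ] [218 278  16  20 165] [[0.619999   0.10851986 0.061     ]]
skirt [259.74850299 264.18450599] [ 229  235   62   68 2672] ((259.0, 268.5), 33.738059997558594) [[0.5987227  0.14133275 0.066     ]]
tab [ 67.7603912  222.66911165] [  40  198   50   42 1227] [[ 0.53601176 -0.00866958  0.086     ]
 [ 0.53526047  0.00562331  0.086     ]
 [ 0.56285456 -0.00857659  0.086     ]]
```

View pics/c2.png

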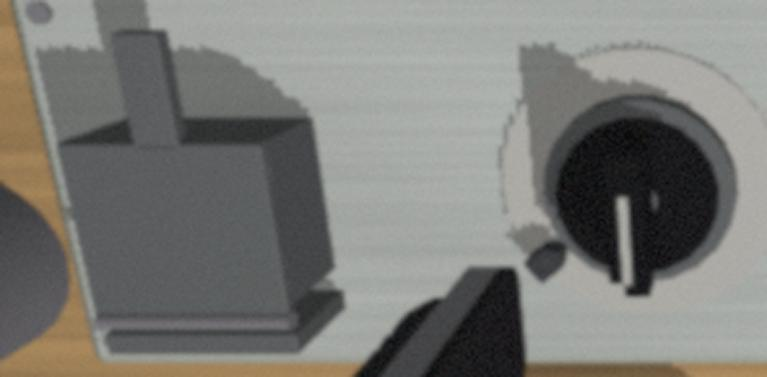

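The wrist view agrees: knob at about (0.596, 0.143), line along +x at y of about 0.142, and marker angle of about 0.95 rad. I'll go above the knob and descend with the fingers half open.

Call:
{"method": "drive_tool", "body": {
  "steps": [
    [0,-0.34,-0.49,0,0,0,0],
    [0,-0.34,-0.49,0,0,0,0],
    [0,0,0,0.6,0,0,0],
    [0,0,0,0.6,0,0,0],
    [0,0,0,0,0,0,0]
  ]
}}

```text
clock: 2.45
eef_pos: [0.5949, 0.145, 0.1561]
eef_rot: [-0.001, 1.0, -0.0, -0.005]
contact_force: [0.4, 0.5, -0.5]
gripper_width: 0.0429
grasp_force: 0.0
```

Call:
{"method": "drive_tool", "body": {
  "steps": [
    [0,-0.03,-0.04,0.5,0,0,0],
    [0,0,0,0.5,0,0,0],
    [0,0,0,0.3,0,0,0],
    [0,0,0,0.15,0,0,0],
    [0,0,0,0,0,0,0]
  ]
}}

```text
clock: 2.95
eef_pos: [0.5995, 0.1429, 0.0877]
eef_rot: [-0.0, 1.0, -0.0, -0.0]
contact_force: [-1.1, 0.3, 0.5]
gripper_width: 0.0425
grasp_force: 0.0
```

Call:
{"method": "drive_tool", "body": {
  "steps": [
    [-0.5,0,0,0,0,0,0],
    [-1,0,0,0,0,0,0],
    [-1,0,0,0,0,0,0],
    [-1,0,0,0,0,0,0],
    [-1,0,0,0,0,0,0]
  ],
  "force": 30
}}

```text
clock: 3.45
eef_pos: [0.6008, 0.1423, 0.0896]
eef_rot: [-0.0, 1.0, -0.0, 0.001]
contact_force: [-0.7, -1.3, 6.2]
gripper_width: 0.0112
grasp_force: 33.6
```

Call:
{"method": "drive_tool", "body": {
  "steps": [
    [-1,0,0,0,0,0,0],
    [-1,0,0,-0.1,0,0,0],
    [-1,0,0,-0.1,0,0,0],
    [-1,0,0,-0.05,0,0,0],
    [-1,0,0,0,0,0,0]
  ],
  "force": 60
}}

```text
clock: 3.95
eef_pos: [0.6007, 0.1423, 0.1011]
eef_rot: [0.0, 1.0, -0.0, 0.001]
contact_force: [4.4, -1.0, -1.0]
gripper_width: 0.01
grasp_force: 62.6
```

Call:
{"method": "drive_tool", "body": {
  "steps": [
    [-1,0,-0.006,0,0,0,1],
    [-1,0,-0.006,0,0,0,1],
    [-1,0,-0.006,0,0,0,1],
    [-1,0,-0.006,0,0,0,1],
    [-1,0,-0.006,0,0,0,1]
  ]
}}

```text
clock: 4.45
eef_pos: [0.6004, 0.1409, 0.1011]
eef_rot: [0.218, 0.976, 0.0, 0.001]
contact_force: [4.4, -1.9, -0.1]
gripper_width: 0.0103
grasp_force: 62.7
```

Call:
{"method": "drive_tool", "body": {
  "steps": [
    [-1,0,-0.006,0,0,0,1],
    [-1,0,-0.006,0,0,0,1],
    [-1,0,-0.006,0,0,0,1],
    [-1,0,0,0,0,0,0],
    [-1,0,0,0,0,0,0]
  ]
}}

```text
clock: 4.95
eef_pos: [0.5999, 0.1403, 0.1011]
eef_rot: [0.341, 0.94, 0.0, 0.001]
contact_force: [5.0, -1.1, 0.9]
gripper_width: 0.0106
grasp_force: 62.7
```

```bash
python3 - <<'E'
from h import *
s=ctrl.read_state();im=read_camera('top');cv2.imwrite('pics/top2.png',im);wm=camera_model('wrist');w=read_camera('wrist');cv2.imwrite('pics/w2.png',w);np.save('w2.npy',wm,allow_pickle=True)
print(s['eef_pos'],s['eef_rot'],s['contact_force'],s['moment'])
u=proj(wm,[.598,.143,.08]).astype(int);print(u, proj(wm,[.622,.108,.061]))
t=cv2.resize(im[235:310,215:310],None,fx=4,fy=4,interpolation=2)
x0,y0=max(u[0]-90,0),max(u[1]-75,0);c=cv2.resize(w[y0:y0+150,x0:x0+190],None,fx=2,fy=2,interpolation=2)
print(x0,y0)
cv2.imwrite('pics/c3.png',np.hstack([t,c[:t.shape[0]]]))
E
```

```text
[0.59993709 0.14025134 0.10105075] [3.41402734e-01 9.39916365e-01 4.92405586e-04 1.07593859e-03] [ 4.96824512 -1.06241304  0.89948621] [-0.16000795 -0.89932171 -0.03521224]
[318 285] [298.28051557 337.16038713]
228 210
```

View pics/c3.png

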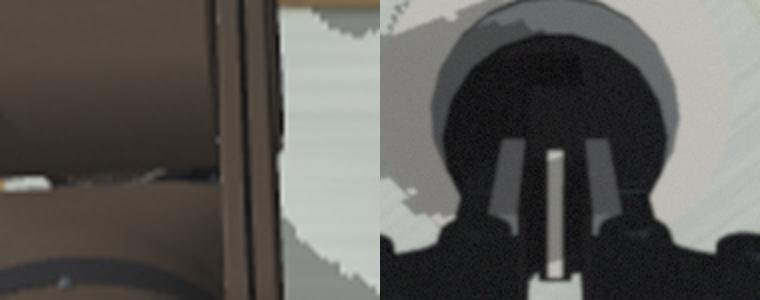

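The left crop (top camera) is blocked by the arm. The right crop (wrist) shows the bar and its line held between the pads and the skirt clearly raised above the plinth. The turn so far is 0.70 rad, so I'll complete it to about 0.955 and push the knob in.

Call:
{"method": "drive_tool", "body": {
  "steps": [
    [-1,0,-0.006,0,0,0,1],
    [-1,0,-0.006,0,0,0,1],
    [-1,0,-0.006,0,0,0,0.95],
    [-1,0,0,0,0,0,0],
    [-1,0,0,0,0,0,0]
  ]
}}

```text
clock: 5.55
eef_pos: [0.5994, 0.1397, 0.1011]
eef_rot: [0.459, 0.888, 0.001, 0.001]
contact_force: [4.7, -0.8, -0.0]
gripper_width: 0.0101
grasp_force: 62.7
```

Call:
{"method": "drive_tool", "body": {
  "steps": [
    [-1,0,0,0.1,0,0,0],
    [-1,0,0,0.1,0,0,0],
    [-1,0,0,0.06,0,0,0],
    [-1,0,0,0,0,0,0],
    [-1,0,0,0,0,0,0]
  ]
}}

```text
clock: 6.05
eef_pos: [0.5995, 0.1397, 0.0896]
eef_rot: [0.46, 0.888, 0.0, 0.001]
contact_force: [1.7, -1.2, 10.5]
gripper_width: 0.0104
grasp_force: 64.1
```

Call:
{"method": "drive_tool", "body": {
  "steps": [
    [-0.4,0,0,0,0,0,0],
    [-0.2,0,0,0,0,0,0],
    [-0.2,0,0,0,0,0,0],
    [-0.2,0,0,-0.5,0,0,0],
    [-0.2,0,0,-1,0,0,0]
  ]
}}

```text
clock: 6.55
eef_pos: [0.5937, 0.1394, 0.1562]
eef_rot: [0.46, 0.888, -0.004, -0.007]
contact_force: [-0.3, 0.2, -0.1]
gripper_width: 0.0342
grasp_force: 0.0
```

Call:
{"method": "drive_tool", "body": {
  "steps": [
    [-0.2,0.5,0,-1,0,0,-1],
    [-0.2,0.7,0,-0.5,0,0,-1],
    [-0.2,0.7,0,0,0,0,-1],
    [-0.2,0,0,0,0,0,-1],
    [-0.2,0,0,0,0,0,-1]
  ]
}}

```text
clock: 7.05
eef_pos: [0.5362, 0.2102, 0.2312]
eef_rot: [0.254, 0.967, -0.0, -0.001]
contact_force: [-0.2, 0.5, -0.3]
gripper_width: 0.0342
grasp_force: 0.0
```

```bash
python3 - <<'E'
from h import *
s=ctrl.read_state();print(s['clock'],s['eef_pos'],s['eef_rot'])
wm=camera_model('wrist');w=read_camera('wrist');np.save('w3.npy',wm,allow_pickle=True);cv2.imwrite('pics/w3.png',w)
u=proj(wm,[.598,.143,.08]).astype(int);print(u)
x0,y0=max(u[0]-75,0),max(u[1]-75,0);print(x0,y0)
cv2.imwrite('pics/c4.png',cv2.resize(w[y0:y0+150,x0:x0+150],None,fx=4,fy=4,interpolation=2))
E
```

```text
7.05 [0.53623863 0.21017272 0.23121434] [ 2.53926205e-01  9.67222633e-01 -4.90866832e-04 -1.27246678e-03]
[286 317]
211 242
```

View pics/c4.png

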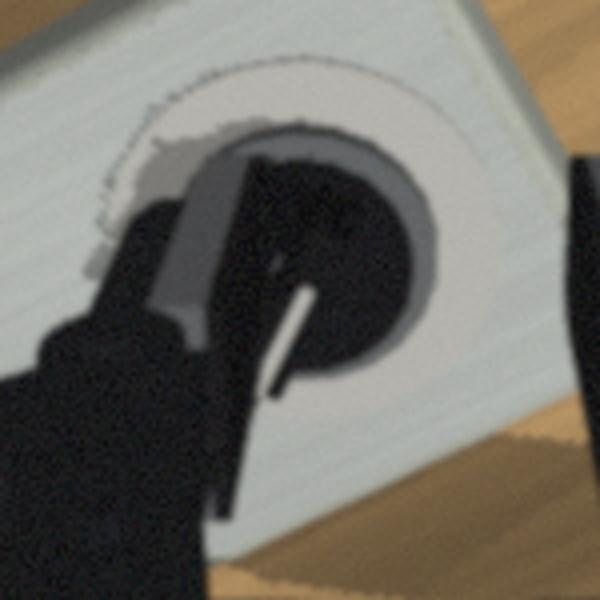

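The pointer line points into the marker direction, but the finger hides the marker. I'll square up the tool, move over the guard and look at both from there.

Call:
{"method": "drive_tool", "body": {
  "steps": [
    [-0.2,0,0,0,0,0,-1],
    [-0.2,0,0,0,0,0,-1],
    [-0.2,0,0,0,0,0,-1],
    [-0.2,0,0,0,0,0,-1],
    [-0.2,0,0,0,0,0,-1]
  ]
}}

```text
clock: 7.6
eef_pos: [0.5373, 0.2091, 0.2308]
eef_rot: [0.041, 0.999, -0.0, -0.002]
contact_force: [-0.3, -0.2, 0.2]
gripper_width: 0.0339
grasp_force: 0.0
```

Call:
{"method": "drive_tool", "body": {
  "steps": [
    [-0.2,0,-0.8,0,0,0,-0.88],
    [-0.2,0,-0.9,0,0,0,0],
    [-0.2,0,-0.9,0,0,0,0],
    [-0.2,0,-0.9,0,0,0,0],
    [-0.2,0,-0.5,0,0,0,0]
  ]
}}

```text
clock: 8.1
eef_pos: [0.5328, 0.0067, 0.231]
eef_rot: [0.005, 1.0, 0.0, -0.001]
contact_force: [0.3, -0.2, 0.5]
gripper_width: 0.0341
grasp_force: 0.0
```

```bash
python3 - <<'E'
from h import *
s=ctrl.read_state();print(s['clock'],s['eef_pos'],s['eef_rot'])
wm=camera_model('wrist');w=read_camera('wrist');np.save('w4.npy',wm,allow_pickle=True);cv2.imwrite('pics/w4.png',w)
print(proj(wm,[.597,.143,.07]),proj(wm,[.55,-.002,.084]))
E
```

```text
8.1 [0.53278439 0.0067215  0.23099798] [ 4.99389700e-03  9.99986610e-01  2.03006197e-05 -1.35641417e-03]
[460.43102542 289.87205966] [305.58388317 248.44602388]
```

View pics/w4.png

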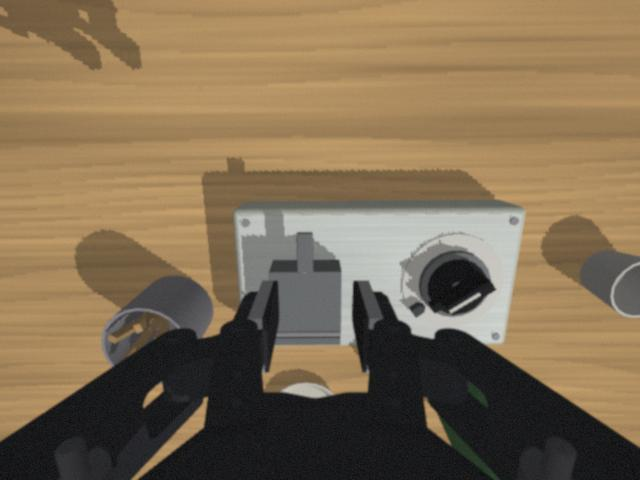

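The wrist view shows the guard tab at (305,250), the marker at about (418,308), the pointer line from (447,308) to (480,293), and the scoop and tin undisturbed.

```bash
python3 - <<'E'
from h import *
m=np.load('w4.npy',allow_pickle=True).item();im=cv2.imread('pics/w4.png');g=cv2.cvtColor(im,cv2.COLOR_BGR2GRAY)
k=np.zeros(g.shape,np.uint8);k[285:316,440:488]=(g>110)[285:316,440:488]
n,l,st,c=cv2.connectedComponentsWithStats(k)
for i in range(1,n):
    if st[i,4]<15: continue
    p=np.argwhere(l==i)[:,::-1].astype(np.float32);w=ray(m,p,.09)[:,:2]
    v=cv2.fitLine((w*1000).astype(np.float32),2,0,.01,.01).ravel();t=(w*1000-v[2:])@v[:2]
    print(st[i],v,'ang',np.arctan2(-v[1],v[0]),'ends',v[2:]+t.min()*v[:2],v[2:]+t.max()*v[:2])
k=np.zeros(g.shape,np.uint8);k[298:318,408:430]=(g<100)[298:318,408:430]
n,l,st,c=cv2.connectedComponentsWithStats(k);i=1+np.argmax(st[1:,4]);print('marker',st[i],c[i],ray(m,c[i],.060))
print('tab',ray(m,[[297,233],[313,233],[297,258],[313,258]],.086).round(4).tolist(),'corners',ray(m,[[236,209],[524,209],[500,343]],.05).round(4).tolist())
cv2.imwrite('pics/c5.png',cv2.resize(im[230:350,385:525],None,fx=5,fy=5,interpolation=2))
E
```

```text
[449 293  32  21 145] [ 5.7521129e-01 -8.1800485e-01  6.0008966e+02  1.3862582e+02] ang 0.9579339 ends [591.37814373 151.01442486] [608.89224646 126.10771449]
[455 295  33  21 251] [ 5.4100090e-01 -8.4102201e-01  6.0665997e+02  1.5183289e+02] ang 0.99916965 ends [599.98007518 162.21723301] [617.58696385 134.84614932]
[440 313  11   3  20] [1.6149318e-01 9.8687381e-01 6.1156635e+02 1.2116521e+02] ang -1.4085928 ends [610.98565677 117.6166595 ] [612.50252641 126.88614625]
marker [409 302  16  14 143] [416.86713287 308.06293706] [[0.62084115 0.10653967 0.06      ]]
tab [[0.5355, -0.009, 0.086], [0.5357, 0.0046, 0.086], [0.558, -0.0095, 0.086], [0.5581, 0.0043, 0.086]] corners [[0.5211, -0.0679, 0.05], [0.524, 0.2033, 0.05], [0.668, 0.2008, 0.05]]
```

View pics/c5.png

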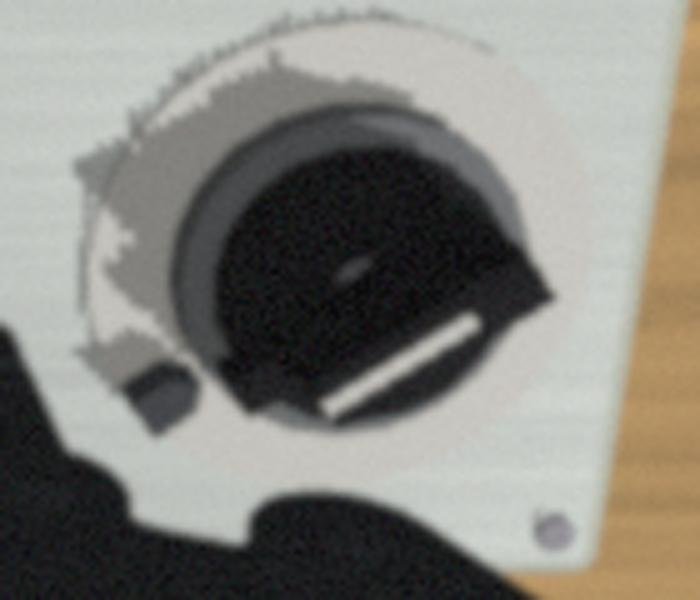

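Pointer angle is 0.958 and marker angle about 0.965, so they are aligned. Now I'll pinch the guard tab, centred at y = -0.0023.

Call:
{"method": "drive_tool", "body": {
  "steps": [
    [-0.2,-0.24,-0.18,0,0,0,-0.11],
    [-0.2,0,0,0.6,0,0,0],
    [-0.2,0,0,0.6,0,0,0],
    [-0.2,0,0,0.6,0,0,0],
    [-0.2,0,0,0,0,0,0]
  ]
}}

```text
clock: 8.65
eef_pos: [0.5426, 0.0017, 0.1366]
eef_rot: [-0.002, 1.0, 0.001, -0.006]
contact_force: [-0.9, 0.7, -0.2]
gripper_width: 0.0344
grasp_force: 0.0
```

Call:
{"method": "drive_tool", "body": {
  "steps": [
    [-0.2,-0.03,-0.08,0.4,0,0,0],
    [-0.2,0,0,0.4,0,0,0],
    [-0.2,0,0,0.3,0,0,0],
    [-0.2,0,0,0,0,0,0],
    [-0.2,0,0,0,0,0,0]
  ]
}}

```text
clock: 9.15
eef_pos: [0.5478, -0.0035, 0.0877]
eef_rot: [-0.002, 1.0, -0.0, 0.0]
contact_force: [-0.0, 0.4, 0.5]
gripper_width: 0.0343
grasp_force: 0.0
```

Call:
{"method": "drive_tool", "body": {
  "steps": [
    [-0.2,0.05,0.02,0.16,0,0,0],
    [-0.2,0,0,0,0,0,0],
    [-1,0,0,0,0,0,0],
    [-1,0,0,0,0,0,0],
    [-1,0,0,0,0,0,0]
  ],
  "force": 25
}}

```text
clock: 9.65
eef_pos: [0.5449, -0.0027, 0.0795]
eef_rot: [-0.002, 1.0, 0.0, 0.0]
contact_force: [-1.3, 0.5, 1.6]
gripper_width: 0.013
grasp_force: 25.4
```

Call:
{"method": "drive_tool", "body": {
  "steps": [
    [-1,-0.02,0,-0.262,0,0,0],
    [-1,-0.058,0,-0.256,0,0,0],
    [-1,-0.096,0,-0.244,0,0,0],
    [-1,-0.131,0,-0.227,0,0,0],
    [-1,0,0,0,0,0,0]
  ]
}}

```text
clock: 10.15
eef_pos: [0.5609, -0.0027, 0.131]
eef_rot: [-0.002, 1.0, -0.0, 0.0]
contact_force: [-4.6, -0.5, 2.1]
gripper_width: 0.0131
grasp_force: 25.6
```

Call:
{"method": "drive_tool", "body": {
  "steps": [
    [-1,-0.164,0,-0.205,0,0,0],
    [-1,-0.193,0,-0.178,0,0,0],
    [-1,-0.217,0,-0.147,0,0,0],
    [-1,-0.237,0,-0.113,0,0,0],
    [-1,0,0,0,0,0,0]
  ]
}}

```text
clock: 10.65
eef_pos: [0.6026, -0.0028, 0.1619]
eef_rot: [-0.002, 1.0, -0.0, 0.002]
contact_force: [-0.8, -1.3, 0.3]
gripper_width: 0.013
grasp_force: 26.6
```

Call:
{"method": "drive_tool", "body": {
  "steps": [
    [-1,-0.251,0,-0.076,0,0,0],
    [-1,-0.26,0,-0.038,0,0,0],
    [-1,-0.262,0,0.001,0,0,0],
    [-1,0,0,0,0,0,0]
  ]
}}

```text
clock: 11.05
eef_pos: [0.6406, -0.0027, 0.1671]
eef_rot: [-0.002, 1.0, -0.0, 0.001]
contact_force: [-1.6, -1.7, 2.0]
gripper_width: 0.0132
grasp_force: 27.4
```

Call:
{"method": "drive_tool", "body": {
  "steps": [
    [-1,-0.259,0,0.04,0,0,0],
    [-1,-0.25,0,0.079,0,0,0],
    [-1,0,0,0,0,0,0],
    [-1,0,0,0,0,0,0]
  ]
}}

```text
clock: 11.45
eef_pos: [0.6656, -0.0027, 0.1617]
eef_rot: [-0.002, 1.0, -0.0, 0.002]
contact_force: [0.9, -2.4, 3.6]
gripper_width: 0.013
grasp_force: 28.1
```

Guard is at about 1.96 rad. I'll release it, back away, close the fingers and tilt the tool for the toggle.

Call:
{"method": "drive_tool", "body": {
  "steps": [
    [-0.2,0,0,0,0,0,0],
    [-0.2,0,0,0,0,0,0],
    [-0.2,0,0,-0.5,0,0,0],
    [-0.2,0,0,-0.7,0,0,0],
    [-0.2,0.4,0,-0.2,0,0,0]
  ]
}}

```text
clock: 11.95
eef_pos: [0.6471, -0.0023, 0.2347]
eef_rot: [-0.002, 1.0, -0.0, 0.004]
contact_force: [-0.1, -0.5, 1.0]
gripper_width: 0.0344
grasp_force: 0.0
```

Call:
{"method": "drive_tool", "body": {
  "steps": [
    [-1,0.8,0.3,0,0,0,0],
    [-1,0.8,0.46,0,0,-1,0],
    [-1,0,0,0,0,-1,0],
    [-1,0,0,0,0,-1,0],
    [-1,0,0,0,0,-1,0]
  ]
}}

```text
clock: 12.45
eef_pos: [0.5638, 0.0361, 0.2304]
eef_rot: [-0.002, 0.984, 0.001, 0.176]
contact_force: [0.6, 0.0, 0.2]
gripper_width: -0.0
grasp_force: 0.0
```

```bash
python3 - <<'E'
from h import *
s=ctrl.read_state();print(s['clock'],s['eef_pos'],s['eef_rot'],s['gripper_width'])
im=read_camera('scene');wm=camera_model('wrist');w=read_camera('wrist');np.save('w5.npy',wm,allow_pickle=True);cv2.imwrite('pics/w5.png',w)
print(proj(wm,[.5965,-.0023,.05]),proj(wm,[.5965,.0085,.075]))
cv2.imwrite('pics/c6.png',np.hstack([cv2.resize(im[170:290,240:420],(540,360)),cv2.resize(w,(480,360))])[:, :1020][:, :]) 
p=cv2.imread('pics/c6.png');cv2.imwrite('pics/c6.png',cv2.resize(p,(800,282)))
E
```

```text
12.45 [0.56377916 0.03611099 0.23041631] [-1.84434074e-03  9.84417622e-01  6.56920962e-04  1.75835471e-01] -2.065005676606345e-05
[273.11630734 188.44002528] [282.73880413 202.11998129]
```

View pics/c6.png

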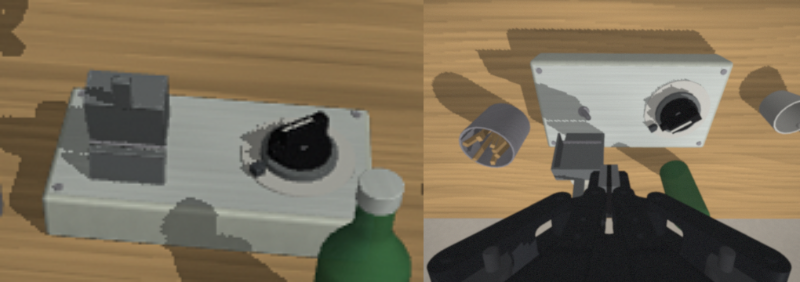

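The guard stands open leaning back, the toggle base appears at wrist pixel (274,190) as predicted, and the pointer lines up with the marker. Now I'll lower the closed fingertips on the knob side of the lever.

Call:
{"method": "drive_tool", "body": {
  "steps": [
    [-1,0.52,0,0.4,0,0,0],
    [-1,0,0,0.7,0,0,0],
    [-1,0,0,0.7,0,0,0],
    [-1,0,0,0.6,0,0,0],
    [-1,0,0,0,0,0,0]
  ]
}}

```text
clock: 13.05
eef_pos: [0.5789, 0.0358, 0.1035]
eef_rot: [-0.001, 0.986, 0.001, 0.168]
contact_force: [-0.9, -0.1, -1.2]
gripper_width: -0.0001
grasp_force: 0.0
```

Call:
{"method": "drive_tool", "body": {
  "steps": [
    [-1,-0.08,0,0.3,0,0,0],
    [-1,0,0,0.25,0,0,0],
    [-1,0,0,0,0,0,0],
    [-1,0,0,0,0,0,0]
  ]
}}

```text
clock: 13.45
eef_pos: [0.5943, 0.0355, 0.0847]
eef_rot: [-0.002, 0.985, 0.0, 0.174]
contact_force: [0.2, 0.9, 0.4]
gripper_width: -0.0001
grasp_force: 0.0
```

Call:
{"method": "drive_tool", "body": {
  "steps": [
    [-1,0.07,0,0.15,0,0,0],
    [-1,0,0,0,0,0,0],
    [-1,0,-0.1,0,0,0,0],
    [-1,0,-0.1,0,0,0,0],
    [-1,0,0,0,0,0,0]
  ]
}}

```text
clock: 13.95
eef_pos: [0.5938, 0.0247, 0.0764]
eef_rot: [-0.001, 0.985, 0.0, 0.174]
contact_force: [-0.2, -0.1, 0.7]
gripper_width: -0.0006
grasp_force: 0.0
```

Call:
{"method": "drive_tool", "body": {
  "steps": [
    [-1,0,-0.07,0,0,0,0],
    [-1,0,-0.07,0,0,0,0],
    [-1,0,0,0,0,0,0]
  ]
}}

```text
clock: 14.25
eef_pos: [0.594, 0.0183, 0.0765]
eef_rot: [-0.002, 0.985, 0.0, 0.174]
contact_force: [0.8, 0.5, -0.1]
gripper_width: 0.0005
grasp_force: 0.9
```

Call:
{"method": "drive_tool", "body": {
  "steps": [
    [-1,0,-0.06,0,0,0,0],
    [-1,0,-0.06,0,0,0,0],
    [-1,0,0,0,0,0,0]
  ]
}}

```text
clock: 14.55
eef_pos: [0.594, 0.012, 0.0763]
eef_rot: [-0.002, 0.985, 0.0, 0.174]
contact_force: [-0.2, 1.6, 2.4]
gripper_width: -0.0004
grasp_force: 0.9
```

Call:
{"method": "drive_tool", "body": {
  "steps": [
    [-1,0,-0.06,0,0,0,0],
    [-1,0,-0.06,0,0,0,0],
    [-1,0,0,0,0,0,0]
  ]
}}

```text
clock: 14.85
eef_pos: [0.5934, 0.006, 0.0756]
eef_rot: [-0.001, 0.985, 0.0, 0.173]
contact_force: [1.0, 0.7, 1.2]
gripper_width: 0.0
grasp_force: 0.3
```

Call:
{"method": "drive_tool", "body": {
  "steps": [
    [-1,0,-0.04,0,0,0,0],
    [-1,0,-0.04,0,0,0,0],
    [-1,0,0,0,0,0,0]
  ]
}}

```text
clock: 15.15
eef_pos: [0.5932, 0.0042, 0.0754]
eef_rot: [-0.001, 0.985, 0.002, 0.173]
contact_force: [2.2, 9.1, 1.1]
gripper_width: 0.0001
grasp_force: 4.0
```

9 N against the stop: flipped. I'll retreat and check the toggle numerically.

Call:
{"method": "drive_tool", "body": {
  "steps": [
    [-1,0,0.2,0,0,0,0],
    [-1,0,0.1,-0.3,0,0,0],
    [-1,0,0,-0.9,0,0,0],
    [-1,0,0,-1,0,0,0],
    [-1,0,0,-1,0,0,0]
  ]
}}

```text
clock: 15.65
eef_pos: [0.5374, 0.0173, 0.2267]
eef_rot: [-0.002, 0.985, 0.0, 0.172]
contact_force: [1.2, -0.2, 0.3]
gripper_width: -0.0001
grasp_force: 0.0
```

```bash
python3 - <<'E'
from h import *
s=ctrl.read_state();print(s['clock'],s['eef_pos'],s['eef_rot'])
m5=np.load('w5.npy',allow_pickle=True).item();w5=cv2.imread('pics/w5.png');m=camera_model('wrist');w=read_camera('wrist');cv2.imwrite('pics/w6.png',w)
for mm,im in((m5,w5),(m,w)):
    g=cv2.cvtColor(im,cv2.COLOR_BGR2GRAY)
    print('z=.07 row, y from -20 to +20mm:',[int(g[int(round(v)),int(round(u))]) for u,v in (proj(mm,[.5965,-.0023+y/1000,.070]) for y in range(-20,21,2))], proj(mm,[.5965,-.0023,.07]).round())
    print('tab tip at 1.96',proj(mm,[.6325+.095*.38,-.0023,.084+.095*.925]).round())
E
```

```text
15.65 [0.53740556 0.01726069 0.22667991] [-1.68295141e-03  9.85033721e-01  1.91141683e-06  1.72353520e-01]
z=.07 row, y from -20 to +20mm: [131, 126, 127, 126, 126, 127, 124, 127, 125, 115, 113, 102, 87, 98, 98, 95, 167, 187, 188, 188, 187] [271. 199.]
tab tip at 1.96 [264. 350.]
z=.07 row, y from -20 to +20mm: [130, 129, 134, 103, 99, 101, 94, 83, 115, 128, 125, 129, 134, 170, 189, 191, 188, 188, 188, 191, 188] [294. 225.]
tab tip at 1.96 [290. 372.]
```

The dark lever band moved from +2..+10 mm to -14..-6 mm, so the toggle is flipped. Now I'll level the tool and re-pinch the tab.

Call:
{"method": "drive_tool", "body": {
  "steps": [
    [-0.2,0,0,0,0,1,0],
    [-0.2,0,0,0,0,1,0],
    [-0.2,0,0,0,0,1,0],
    [-0.2,0,0,0,0,0.97,0],
    [-0.2,0,0,0,0,0,0]
  ]
}}

```text
clock: 16.2
eef_pos: [0.5399, 0.0169, 0.2257]
eef_rot: [-0.002, 1.0, -0.0, 0.001]
contact_force: [-0.2, -0.2, 0.2]
gripper_width: 0.0344
grasp_force: 0.0
```

Call:
{"method": "drive_tool", "body": {
  "steps": [
    [-0.2,-0.6,-0.2,-0.1,0,0,0],
    [-0.2,-0.8,-0.2,0,0,0,0],
    [-0.2,-0.8,0,0,0,0,0],
    [-0.2,-0.3,0,0,0,0,0],
    [-0.2,0,0,0,0,0,0]
  ]
}}

```text
clock: 16.7
eef_pos: [0.6648, -0.0026, 0.2304]
eef_rot: [-0.002, 1.0, -0.0, 0.001]
contact_force: [0.5, -0.2, -0.3]
gripper_width: 0.0339
grasp_force: 0.0
```

Call:
{"method": "drive_tool", "body": {
  "steps": [
    [-0.2,-0.02,0,0.4,0,0,0],
    [-0.2,0,0,0.5,0,0,0],
    [-0.2,0,0,0.4,0,0,0],
    [-0.2,0,0,0.05,0,0,0],
    [-0.2,0,0,0,0,0,0]
  ]
}}

```text
clock: 17.2
eef_pos: [0.6639, -0.0022, 0.1636]
eef_rot: [-0.002, 1.0, 0.0, 0.001]
contact_force: [-0.3, 0.1, 0.5]
gripper_width: 0.0345
grasp_force: 0.0
```

Call:
{"method": "drive_tool", "body": {
  "steps": [
    [-0.2,-0.02,-0.01,0.04,0,0,0],
    [-1,0,0,0,0,0,0],
    [-1,0,0,0,0,0,0],
    [-1,0,0,0,0,0,0]
  ],
  "force": 25
}}

```text
clock: 17.6
eef_pos: [0.6669, -0.0029, 0.1637]
eef_rot: [-0.002, 1.0, -0.0, 0.003]
contact_force: [-0.3, -0.3, 3.1]
gripper_width: 0.013
grasp_force: 25.3
```

Pinched again (13 mm). Reversing the arc.

Call:
{"method": "drive_tool", "body": {
  "steps": [
    [-1,0.25,0,-0.079,0,0,0],
    [-1,0.259,0,-0.04,0,0,0],
    [-1,0.262,0,-0.001,0,0,0],
    [-1,0.26,0,0.038,0,0,0],
    [-1,0,0,0,0,0,0]
  ]
}}

```text
clock: 18.1
eef_pos: [0.6146, -0.0029, 0.1671]
eef_rot: [-0.002, 1.0, -0.0, 0.003]
contact_force: [1.5, 0.7, 1.3]
gripper_width: 0.0133
grasp_force: 24.8
```

Call:
{"method": "drive_tool", "body": {
  "steps": [
    [-1,0.251,0,0.076,0,0,0],
    [-1,0.237,0,0.113,0,0,0],
    [-1,0.217,0,0.147,0,0,0],
    [-1,0.193,0,0.178,0,0,0],
    [-1,0,0,0,0,0,0]
  ]
}}

```text
clock: 18.6
eef_pos: [0.5692, -0.0029, 0.1402]
eef_rot: [-0.002, 1.0, 0.0, 0.001]
contact_force: [-0.9, 1.7, 3.4]
gripper_width: 0.0133
grasp_force: 26.3
```

Call:
{"method": "drive_tool", "body": {
  "steps": [
    [-1,0.164,0,0.205,0,0,0],
    [-1,0.131,0,0.227,0,0,0],
    [-1,0.096,0,0.244,0,0,0],
    [-1,0,0,0,0,0,0]
  ]
}}

```text
clock: 19.0
eef_pos: [0.55, -0.0029, 0.1048]
eef_rot: [-0.002, 1.0, 0.0, 0.001]
contact_force: [2.8, 3.6, 0.5]
gripper_width: 0.0135
grasp_force: 25.3
```

Call:
{"method": "drive_tool", "body": {
  "steps": [
    [-1,0.058,0,0.256,0,0,0],
    [-1,0.02,0,0.262,0,0,0],
    [-1,0,0,0.05,0,0,0],
    [-1,0,0,0,0,0,0],
    [-1,0,0,0,0,0,0]
  ]
}}

```text
clock: 19.5
eef_pos: [0.5469, -0.003, 0.0803]
eef_rot: [-0.002, 1.0, 0.0, 0.0]
contact_force: [-6.9, 4.3, 16.7]
gripper_width: 0.0131
grasp_force: 27.8
```

Call:
{"method": "drive_tool", "body": {
  "steps": [
    [-1,0,0,-0.04,0,0,0],
    [-0.2,0,0,0,0,0,0],
    [-0.2,0,0,0,0,0,0],
    [-0.2,0,0,-0.6,0,0,0],
    [-0.2,0,0,-0.3,0,0,0]
  ]
}}

```text
clock: 20.0
eef_pos: [0.5464, -0.0037, 0.1254]
eef_rot: [-0.002, 1.0, -0.0, 0.001]
contact_force: [0.6, -0.7, 1.0]
gripper_width: 0.0342
grasp_force: 0.0
```

Call:
{"method": "drive_tool", "body": {
  "steps": [
    [-1,0,0,0,0,0,0],
    [-1,0,0,0,0,0,0],
    [-1,0,0,0.3,0,0,0],
    [-1,0,0,0.1,0,0,0],
    [-1,0,0,0,0,0,0]
  ]
}}

```text
clock: 20.5
eef_pos: [0.5445, -0.0029, 0.1021]
eef_rot: [-0.002, 1.0, 0.0, -0.001]
contact_force: [-0.3, 0.1, -0.1]
gripper_width: 0.0001
grasp_force: 0.0
```

Call:
{"method": "drive_tool", "body": {
  "steps": [
    [-1,0,0,0.03,0,0,0],
    [-1,0,0,0.03,0,0,0],
    [-1,0,0,0,0,0,0]
  ]
}}

```text
clock: 20.8
eef_pos: [0.5464, -0.0032, 0.1019]
eef_rot: [-0.002, 1.0, 0.0, 0.001]
contact_force: [0.2, -0.1, 1.1]
gripper_width: 0.0
grasp_force: 0.0
```

Call:
{"method": "drive_tool", "body": {
  "steps": [
    [-1,0,0,0.04,0,0,0],
    [-1,0,0,0.02,0,0,0],
    [-1,0,0,0,0,0,0]
  ]
}}

```text
clock: 21.1
eef_pos: [0.5468, -0.0033, 0.1007]
eef_rot: [-0.002, 1.0, -0.0, 0.001]
contact_force: [-3.8, 0.3, 7.5]
gripper_width: 0.0001
grasp_force: 3.5
```

Tab top is firm at 0.087 m, so the guard is shut. I'll retreat, check the bystanders and knob numerically, and hand in.

Call:
{"method": "drive_tool", "body": {
  "steps": [
    [-1,0,0,-0.6,0,0,0],
    [-1,0.3,0,-1,0,0,0],
    [-1,0.3,0,-1,0,0,0],
    [-1,0,0,0,0,0,0],
    [-1,0,0,0,0,0,0]
  ]
}}

```text
clock: 21.6
eef_pos: [0.5181, -0.0034, 0.2268]
eef_rot: [-0.002, 1.0, -0.0, 0.004]
contact_force: [-0.3, 0.8, -0.8]
gripper_width: -0.0
grasp_force: 0.0
```

```bash
python3 - <<'E'
from h import *
s=ctrl.read_state();print(s['clock'],s['eef_pos'],s['contact_force'])
m=camera_model('scene');a=cv2.imread('pics/scene0.png');b=read_camera('scene');cv2.imwrite('pics/scene9.png',b)
d=cv2.absdiff(a,b).max(2)>40
for n,(x0,x1,y0,y1) in dict(bottle=(365,415,240,340),tin=(195,242,218,275),scoop=(443,520,235,285),rest=(255,312,298,365),guard=(270,320,198,255)).items():print(n,d[y0:y1,x0:x1].mean().round(3))
w=read_camera('wrist');mw=camera_model('wrist')
g=cv2.cvtColor(w,cv2.COLOR_BGR2GRAY)
u=proj(mw,[.597,.143,.09]).astype(int);k=np.zeros(g.shape,np.uint8);sl=np.s_[u[1]-28:u[1]+28,u[0]-25:u[0]+25];k[sl]=(g>110)[sl]
n,l,st,c=cv2.connectedComponentsWithStats(k)
for i in range(1,n):
    if st[i,4]<15:continue
    q=(ray(mw,np.argwhere(l==i)[:,::-1],.09)[:,:2]*1000).astype(np.float32);v=cv2.fitLine(q,2,0,.01,.01).ravel();print(st[i],np.arctan2(-v[1],v[0]),v[2:])
E
```

```text
21.6 [ 0.51805644 -0.00344133  0.22684893] [-0.25142222  0.76316408 -0.78727884]
bottle 0.0
tin 0.0
scoop 0.0
rest 0.0
guard 0.0
[497 293   9  15  75] -0.4772785 [574.42523 158.17108]
[ 456  311   50   38 1307] 1.2384497 [610.1117  147.35619]
```

```bash
python3 -c "
from workcell import workorder
print(workorder.job_done())"
```

```text
the job is handed in; nothing more can be done
None
```

The job is handed in at about 22 s of robot time, with no verdict returned. By my measurements the knob is pushed in at 0.96 rad (marker about 0.97), the toggle is flipped, the guard is shut, and the bystanders did not move. I did not get a clean re-check of the knob angle or marker position after the guard work.

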